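# Set the tumble polisher's speed and wind its timer

## Robot

A 6-joint arm with a two-finger parallel gripper is mounted at the origin on the work surface. World frame = base frame: x ahead of the robot, y to its left, z up, the work surface at z = 0. Lengths are in m, angles in degrees, forces in N, time in s.
With the tool pointing down it reaches from about 0.425 to 0.95 m from the base axis. Payload 3.5 kg.
Tool frame: the origin (TCP) lies at the very end of the fingers, on their centre line; the grasp point (between the pads) lies 19 mm behind it; z points along the fingers, y is the line along which they close (so a half turn about z gives the same grasp; the last joint's range is limited). The gripper opens to 85 mm and grips with 20 to 120 N. Pads are 22 mm wide; open, the fingers measure 114 mm over their backs; the gripper's body (76 mm by 85 mm) begins 54 mm behind the grasp point. The pads swing forward as they close: fully open they stand 13 mm farther back than shut.
Start: joints at [58.213, 16.404, 90.338, -0, 73.258, -8.594], TCP at [0.266, 0.62, 0.231] pointing down, gripper open.
Joint ranges: [-158.93, 158.93], [-51.34, 127.21], [12.03, 142.37], [-87.48, 267.48], [13.55, 161.25], [-162.69, 162.69]. Speed limits (degrees/s): [159.86, 159.86, 180, 180, 180, 180].

## Interface

Orientations are given as [roll, pitch, yaw] about the fixed x, y, z axes, in that order (R = Rz(yaw) Ry(pitch) Rx(roll)).
In Python, from rig import read_state, get_image, camera_model, close_job gives the robot as it stands.
- The arm moves only by the tool apply_moves, never from a script. Its argument "moves" is a list of rows, each an object of numbers: "ax", "ay", "az": the turn, a rotation vector about the tool's x, y, z in units of 6 degrees (1.0 is 6 degrees); "x", "y", "z": the shift along the tool's x, y, z in units of 30 mm (1.0 is 30 mm); "fingers": the closure, from 0 (fully open) to 1 (shut). A call has 1 to 20 rows; each row is the pose to reach, as a shift and turn from the pose commanded when the call began, along the tool's axes at that moment; what a row does not reach only later rows make up. A row lasts 1/12 s, in which the tool goes at most 41.7 mm and 7.16 degrees, less where a joint would pass 70% of its speed; a pose out of reach is approached as far as the arm can. A call with a gripper value outside its range is refused whole. The fingers move at their own pace and stop on an object; "grip_force" is the grip in N (left out, the last holds). Time passes only in rows, so rows that repeat a pose let the fingers close. It gives the time, the measured TCP pose, the force, the opening and the grip force at its end, in the units of the state.
- read_state(): the state, without advancing time (a new reading comes with each control period).
- get_image(name): name is "scene" or "top" or "wrist"; returns (picture, depth): 400x640x3 uint8, red, green, blue; 400x640 float32, m along the optical axis (not along the pixel's ray), 0 where there is no reading.
- camera_model(name): a dict with "fx", "fy", "cx", "cy" (pixels), "k1" (the pictures are not rectified: a ray, as slopes to the right and down, at radius r is drawn at 1 + k1 r^2 times it, then the intrinsics apply), "R" (3x3) and "t" (3): a world point X has camera coordinates R X + t; the wrist camera has in their place "hand_eye" (4x4, takes a point from camera to tool coordinates, whose origin is the TCP and whose axes are the flange's). Camera axes: x right, y down, z forward; pixel columns grow to the right and rows downward; lengths in m; the calibration is good to about 2 mm. A picture is of the moment at which its call begins: read the wrist's pose just before it. camera_model takes no time and is no camera call.
- close_job(): hands the job in; it is judged then, once.
The state is a dict: "clock": time; "qpos": joint angles; "qd": joint speeds; "joint_efforts": joint torques, N m; "ee_pos": TCP position; "tcp_rot": TCP orientation; "contact_force": force on the tool from outside, world axes, zero at the start; "torque": the same for the moment, N m; "finger_gap": opening from 0.0 (shut) to 1.0 (fully open); "gripper_force": force on a finger pad.
Only numpy, scipy, OpenCV 4.12 (cv2) and the standard library are available. Lean on these libraries where they do the work, as an engineer would, in place of code of your own. Each camera call takes 0.05 s, during which the arm holds its last target. There are 200 camera calls.

## Task

Get the bench tumble polisher going: first turn the bar knob of the speed selector clockwise to the fourth click past the wide off mark (it may already stand a click or two past it), leaving it seated in that click. Then wind the timer's wing key clockwise as far as it goes, let go, and leave everything else on the bench where it is.

Things in the scene. Friction and masses are not known exactly. Their poses are not given: they have to be found in the camera images.
- polisher: Fixed flat grey case 260 (x) x 360 (y) x 70 mm high; origin: centre of its underside, on the bench; z up. A lidded drum 136 mm across, centred at x = +55 mm, rises to 136 mm above the bench. Speed selector and timer stand on its top near its -x edge (x about -63 mm), one at y about +100 mm, the other at -100 mm; which is which varies.
- selector_plate: Round black dial plate of the speed selector, 124 mm across, fixed on the case; origin: centre of its underside, 70 mm above the bench; z up. White marks on it: one wide mark (14 mm) is off, 105 degrees anticlockwise (from above) of the plate's +x; seven thin marks (4 mm) follow clockwise, one per click, 30 degrees apart.
- selector_grip (a point): Centre of the knob's grey bar grip, on its vertical axis, 106 mm above the bench; turns with it. x along the bar to its pointer end (white line on top, white nib), z up. Bar 60 mm long, 14 mm thick, flat sides to +y and -y; underside 21 mm below this point, top 13 mm above. Under it a round grey skirt 66 mm across, 9 mm high.
- selector (a joint): Angle of the knob in rad, growing clockwise seen from above: 0 at off, 0.5236 (30 degrees) per click, clicks 1 to 7, hard stops just before off and just past click 7. Let go between clicks, it snaps into the nearer one (peak torque about 0.2 N m). Starts at off, click 1 or click 2. The fourth click is 2.094.
- key_grip (a point): Centre of the timer's brass wing key, on its vertical axis, 108 mm above the bench; turns with it. x along the wing, z up. Wing 80 mm long, 10 mm thick, flat sides to +y and -y; 13 mm above and below this point in the middle, 16 mm at its round ends; on a stem over a metal foot 84 mm across, 6 mm high. An arm low on its +x side meets a steel post on the foot when fully wound.
- key (a joint): Angle of the wing key in rad, growing clockwise seen from above, against a spring (turning takes about 0.10 to 0.16 N m); its brake holds it wherever it is let go. Hard stop at 2.6, fully wound. Starts between 0 and 0.5.
- bottle: White bottle, 56 mm across, 130 mm tall, standing left of the case. Leave alone.
- cup: White cup, 72 mm across, 85 mm tall, standing right of the case. Leave alone.
- block: Steel bench block 85 x 85 x 22 mm, right of the case. Leave alone.
- hammer: Hammer, 200 mm, lying left of the case. Leave alone.
- mandrel: Tapered steel ring mandrel with a wooden handle, 220 mm, lying in front of the case. Leave alone.
- pliers: Pliers, about 155 mm, lying in front of the case. Leave alone.
- jar: Brown glass jar 44 mm across, 45 mm tall, on the case's back left corner. Leave alone.
- tin: Flat metal tin 62 mm across, 22 mm tall, on the case's back right corner. Leave alone.

How it is judged:
By the outcome, as a careful person would: the job done as asked, in the order asked, and still so for the second after the job is handed in, with the robot touching nothing.
It also fails if it takes over 69 s, if anything falls off the work surface, if the arm or the gripper's body presses on something with over 40 N, if the wrist force passes 120 N, or if a joint passes its speed limit or range.

## Working session

There is one attempt and no reset: what is moved stays moved. The work goes in short steps, Python scripts to look and compute and a tool call to move; the robot and the scene stay as the last step left them, time stands still between calls to the robot, and variables do not carry over. Pictures are saved under pics/ and viewed, at most 10 in all, crops included, and the job is handed in when it is done.

Besides the shell and the picture viewer there is one more tool, called after ">>>" by a JSON object that holds its "op" and its "data", one argument or row to a line. apply_moves: Moves the arm, as the interface text tells. Its arguments: {"type":"object","properties":{"moves":{"type":"array","items":{"type":"object","properties":{"ax":{"type":"number"},"ay":{"type":"number"},"az":{"type":"number"},"x":{"type":"number"},"y":{"type":"number"},"z":{"type":"number"},"fingers":{"type":"number"}}}},"grip_force":{"type":"number"}},"required":["moves"]}

```bash
ls; mkdir -p pics; cat > h.py <<'E'
import numpy as np, cv2
from rig import *
from scipy.spatial.transform import Rotation as Ro
def tool():
    s=read_state(); T=np.eye(4); T[:3,:3]=Ro.from_euler('xyz',s['tcp_rot'],degrees=True).as_matrix(); T[:3,3]=s['ee_pos']; return T
def ext(name,T=None):
    m=camera_model(name)
    if 'hand_eye' in m:
        W=(tool() if T is None else T)@np.array(m['hand_eye']); return W[:3,:3],W[:3,3]
    R=np.array(m['R']); return R.T,-R.T@np.array(m['t'])
def rays(name,px,T=None):
    m=camera_model(name); px=np.atleast_2d(px).astype(float)
    K=np.array([[m['fx'],0,m['cx']],[0,m['fy'],m['cy']],[0,0,1.]])
    u=cv2.undistortPoints(px.reshape(-1,1,2),K,np.array([m['k1'],0,0,0,0.]))[:,0]
    R,c=ext(name,T); return c,np.c_[u,np.ones(len(u))]@R.T
def onplane(name,px,z,T=None):
    c,d=rays(name,px,T); return c+d*((z-c[2])/d[:,2])[:,None]
def save(n,im): cv2.imwrite('pics/'+n+'.png',cv2.cvtColor(im,cv2.COLOR_RGB2BGR))
E
python3 - <<'E'
from h import *
for n in ('top','scene','wrist'):
    im,d=get_image(n); save(n+'0',im); np.save(n+'_d',d)
    m=camera_model(n); R,c=ext(n); print(n,c,R[:,2],m['fx'],m['cx'],m['cy'],m['k1'])
print(camera_model('wrist')['hand_eye']); print(read_state())
E
```

```text
pics
top [0.44968219 0.06142217 1.18553914] [ 0.10309938 -0.01163737 -0.99460298] 475.8744840578049 317.07501410977414 199.40750680597452 -0.08662379840372476
scene [1.37987819 0.13683484 0.77034011] [-0.77335144 -0.08434143 -0.62834232] 398.1662279279603 323.01071836586993 197.5577800705447 -0.010555712979123414
wrist [0.19656576 0.65149177 0.37319479] [ 0.27538407 -0.11835586 -0.9540207 ] 340.0533303500329 317.7014492501941 199.81426377390244 -0.016007122924983658
[[-1.44054199e-04 -9.53934566e-01 -3.00014703e-01  7.58145867e-02]
 [ 9.99998787e-01 -6.02714464e-04  1.43625006e-03  1.50771796e-03]
 [-1.55091178e-03 -3.00014132e-01  9.53933496e-01 -1.42958237e-01]
 [ 0.00000000e+00  0.00000000e+00  0.00000000e+00  1.00000000e+00]]
{'clock': 0.15, 'qpos': array([ 5.82137962e+01,  1.64448234e+01,  9.04047781e+01,  3.55708012e-04,
        7.32583462e+01, -8.59401525e+00]), 'qd': array([-0.00543341, -0.22454746, -0.29449156,  0.02949371, -0.00769987,
        0.08722111]), 'joint_efforts': array([ 1.39059070e-03, -4.06604075e+01, -2.93143344e+01, -8.40485791e-05,
        3.91543013e-03, -1.00385978e-05]), 'ee_pos': array([0.26551727, 0.62002022, 0.23021783]), 'tcp_rot': array([-1.79893315e+02, -1.64674456e-02,  1.56807693e+02]), 'contact_force': array([0.78692723, 0.7687222 , 0.32878602]), 'torque': array([ 0.00454175,  0.00847146, -0.04762902]), 'gripper_force': 0.0, 'finger_gap': 1.0018885497243677}
```

View pics/top0.png

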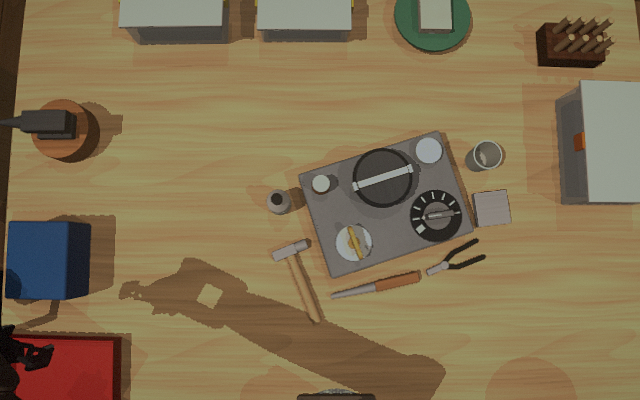

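View pics/scene0.png

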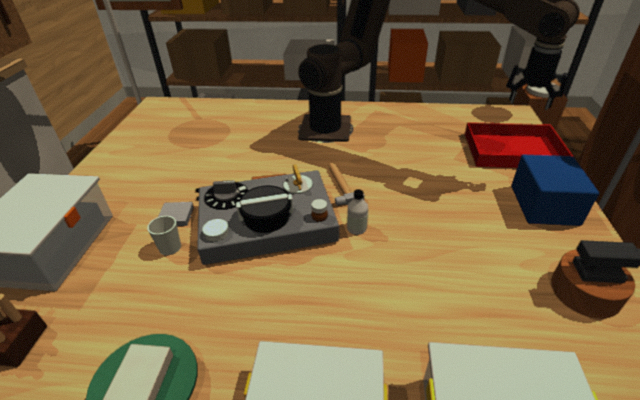

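The top view shows the selector at about (436,215), the key at (354,242), and the case yawed about 15°. The scene view agrees. Next I'll measure roughly and zoom in.

```bash
python3 - <<'E'
from h import *
im=cv2.imread('pics/top0.png'); 
cv2.imwrite('pics/topz.png',cv2.resize(im[170:280,310:490],None,fx=4.4,fy=4.4,interpolation=cv2.INTER_CUBIC))
print(onplane('top',[[436,215],[354,242]],0.106))
print(onplane('top',[[302,176],[441,131],[473,233],[333,276]],0.07))
d=np.load('top_d.npy'); m=camera_model('top')
R,c=ext('top')
for px in ([436,215],[354,242],[340,205],[383,175]):
    cc,r=rays('top',px); print(px,cc+r[0]*d[px[1],px[0]])
E
```

```text
[[ 0.5266417  -0.22397359  0.106     ]
 [ 0.46491543 -0.03507316  0.106     ]]
[[ 0.62093126  0.08421615  0.07      ]
 [ 0.73280044 -0.25106621  0.07      ]
 [ 0.48654613 -0.32177166  0.07      ]
 [ 0.38645771  0.01091688  0.07      ]]
[436, 215] [ 0.52572436 -0.22057172  0.11886795]
[354, 242] [ 0.46473404 -0.03392414  0.11885454]
[340, 205] [ 0.55235961 -0.00573403  0.06901558]
[383, 175] [ 0.61415362 -0.09846284  0.1344734 ]
```

View pics/topz.png

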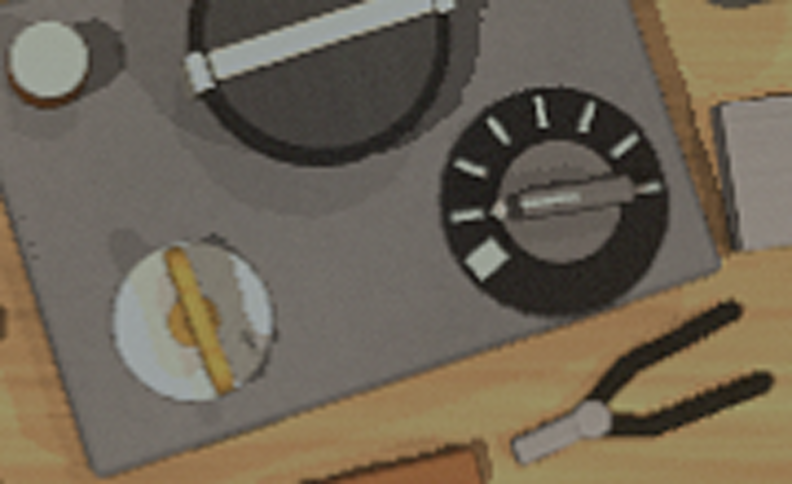

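The zoom shows the nib near (500,210), pointing at the first thin mark (465,215). The wide off mark is at (488,258), so the knob stands at click 1 and needs three clicks, 90° clockwise. I'll move over the selector now.

>>> {"op": "apply_moves", "data": {
  "moves": [
    {"x": -12.1,"y": -10,"az": 5},
    {"x": -12.1,"y": -10,"az": 5},
    {"x": -12.1,"y": -10,"az": 5},
    {"x": -12.1,"y": -10,"az": 5},
    {"x": -12.1,"y": -10,"az": 5},
    {"x": -12.1,"y": -10,"az": 5},
    {"x": -12.1,"y": -10,"az": 5},
    {"x": -12.1,"y": -10,"az": 5},
    {"x": -12.1,"y": -10,"az": 5},
    {"x": -12.1,"y": -10,"az": 5},
    {"x": -12.1,"y": -10,"az": 5},
    {"x": -19,"y": -22.4,"az": 10},
    {"x": -19,"y": -22.4,"az": 10},
    {"x": -19,"y": -22.4,"az": 10},
    {"x": -19,"y": -22.4,"az": 10},
    {"x": -19,"y": -22.4,"az": 10},
    {"x": -19,"y": -22.4,"az": 10},
    {"x": -19,"y": -22.4,"az": 10},
    {"x": -19,"y": -22.4,"az": 10},
    {"x": -19,"y": -22.4,"az": 10}
  ]
}}

```text
schema error: expected keys ax, ay, az, x, y, z, fingers
```

>>> {"op": "apply_moves", "data": {
  "moves": [
    {"ax": 0,"ay": 0,"az": 5,"x": -12.1,"y": -10,"z": 0,"fingers": 0},
    {"ax": 0,"ay": 0,"az": 5,"x": -12.1,"y": -10,"z": 0,"fingers": 0},
    {"ax": 0,"ay": 0,"az": 5,"x": -12.1,"y": -10,"z": 0,"fingers": 0},
    {"ax": 0,"ay": 0,"az": 5,"x": -12.1,"y": -10,"z": 0,"fingers": 0},
    {"ax": 0,"ay": 0,"az": 5,"x": -12.1,"y": -10,"z": 0,"fingers": 0},
    {"ax": 0,"ay": 0,"az": 5,"x": -12.1,"y": -10,"z": 0,"fingers": 0},
    {"ax": 0,"ay": 0,"az": 5,"x": -12.1,"y": -10,"z": 0,"fingers": 0},
    {"ax": 0,"ay": 0,"az": 5,"x": -12.1,"y": -10,"z": 0,"fingers": 0},
    {"ax": 0,"ay": 0,"az": 5,"x": -12.1,"y": -10,"z": 0,"fingers": 0},
    {"ax": 0,"ay": 0,"az": 5,"x": -12.1,"y": -10,"z": 0,"fingers": 0},
    {"ax": 0,"ay": 0,"az": 5,"x": -12.1,"y": -10,"z": 0,"fingers": 0},
    {"ax": 0,"ay": 0,"az": 10,"x": -19,"y": -22.4,"z": 0,"fingers": 0},
    {"ax": 0,"ay": 0,"az": 10,"x": -19,"y": -22.4,"z": 0,"fingers": 0},
    {"ax": 0,"ay": 0,"az": 10,"x": -19,"y": -22.4,"z": 0,"fingers": 0},
    {"ax": 0,"ay": 0,"az": 10,"x": -19,"y": -22.4,"z": 0,"fingers": 0},
    {"ax": 0,"ay": 0,"az": 10,"x": -19,"y": -22.4,"z": 0,"fingers": 0},
    {"ax": 0,"ay": 0,"az": 10,"x": -19,"y": -22.4,"z": 0,"fingers": 0},
    {"ax": 0,"ay": 0,"az": 10,"x": -19,"y": -22.4,"z": 0,"fingers": 0},
    {"ax": 0,"ay": 0,"az": 10,"x": -19,"y": -22.4,"z": 0,"fingers": 0},
    {"ax": 0,"ay": 0,"az": 10,"x": -19,"y": -22.4,"z": 0,"fingers": 0}
  ]
}}

```text
clock: 1.82
ee_pos: [0.5176, -0.1617, 0.2312]
tcp_rot: [180.0, -0.0, 96.8]
contact_force: [0.0, -0.2, 0.8]
finger_gap: 1.002
gripper_force: 0.0
```

```bash
cat > snap.py <<'E'
import sys; from h import *
T=tool(); im,d=get_image('wrist'); n=sys.argv[1]; save(n,im); np.savez('pics/'+n,T=T,d=d,im=im); print(T)
E
python3 snap.py w1
```

```text
[[-1.18211554e-01  9.92988433e-01 -1.44061426e-05  5.17612410e-01]
 [ 9.92988418e-01  1.18211555e-01  1.72563120e-04 -1.61660130e-01]
 [ 1.73056155e-04  6.09382199e-06 -9.99999985e-01  2.31188581e-01]
 [ 0.00000000e+00  0.00000000e+00  0.00000000e+00  1.00000000e+00]]
```

View pics/w1.png

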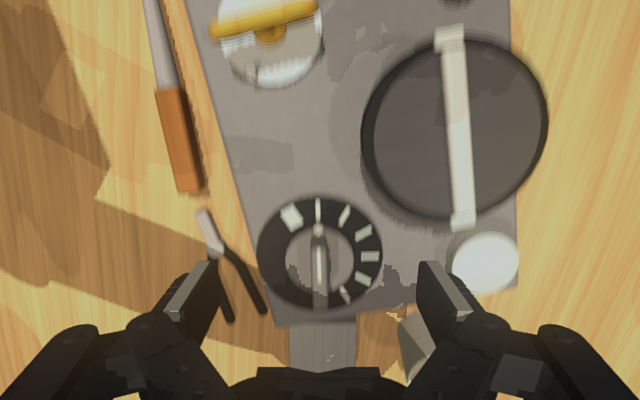

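The wrist picture shows the nib at (318,230), pointing at the first thin mark (318,210). The wide off mark is at (290,217), so it is click 1. The bar runs along image vertical at column 319. I'll take a second place for triangulation.

>>> {"op": "apply_moves", "data": {
  "moves": [
    {"ax": 0,"ay": 0,"az": 0,"x": -1,"y": 0,"z": 0,"fingers": 0},
    {"ax": 0,"ay": 0,"az": 0,"x": -1,"y": 0,"z": 0,"fingers": 0},
    {"ax": 0,"ay": 0,"az": 0,"x": -1,"y": 0,"z": 0,"fingers": 0},
    {"ax": 0,"ay": 0,"az": 0,"x": -1,"y": 0,"z": 0,"fingers": 0},
    {"ax": 0,"ay": 0,"az": 0,"x": -1,"y": 0,"z": 0,"fingers": 0}
  ]
}}

```text
clock: 2.28
ee_pos: [0.5214, -0.1882, 0.2311]
tcp_rot: [-180.0, -0.0, 96.9]
contact_force: [0.4, -0.6, 0.1]
finger_gap: 0.998
gripper_force: 0.0
```

```bash
python3 snap.py w2; python3 - <<'E'
from h import *
I=cv2.imread('pics/w2.png'); T=np.load('pics/w2.npz')['T']
cv2.imwrite('pics/w2z.png',cv2.resize(I[80:300,180:460],None,fx=2.7,fy=2.7,interpolation=cv2.INTER_CUBIC))
E
```

```text
[[-1.19725460e-01  9.92806915e-01 -4.93988359e-04  5.21403015e-01]
 [ 9.92806841e-01  1.19725734e-01  5.69220556e-04 -1.88215456e-01]
 [ 6.24269223e-04 -4.22284829e-04 -9.99999716e-01  2.31074256e-01]
 [ 0.00000000e+00  0.00000000e+00  0.00000000e+00  1.00000000e+00]]
```

View pics/w2z.png

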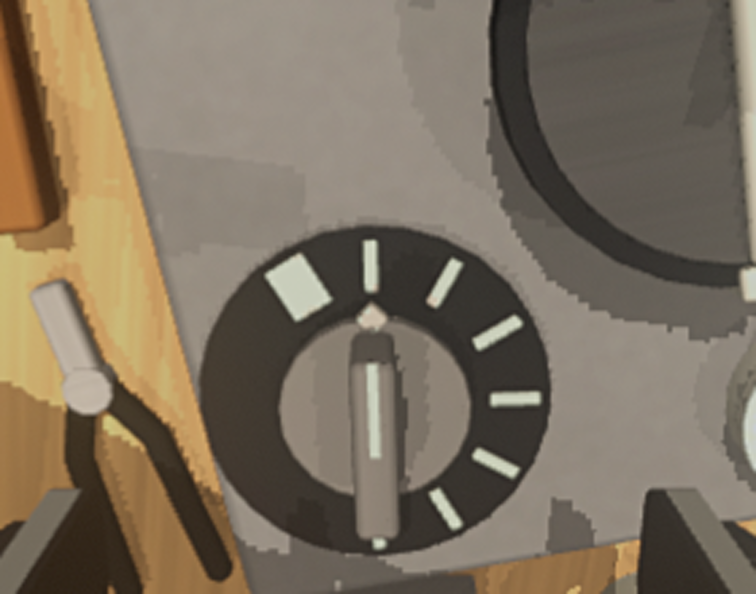

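The zoom shows the bar from nib (372,315) to tail (378,540), with the white line from (373,365) to (376,458). The off mark is at (298,287) and mark 4 at (515,398). Now the positions.

```bash
cat > meas.py <<'E'
from h import *
def plate(im,roi):
    x0,y0,x1,y1=roi; g=im[y0:y1,x0:x1].max(2); m=(g<62).astype(np.uint8)
    m=cv2.morphologyEx(m,cv2.MORPH_OPEN,np.ones((3,3)))
    c=max(cv2.findContours(m,cv2.RETR_EXTERNAL,cv2.CHAIN_APPROX_NONE)[0],key=cv2.contourArea)
    h=cv2.convexHull(c)[:,0]+[x0,y0]; e=cv2.fitEllipse(h.astype(np.float32)); return h,e
def tri(a,b):
    (c1,d1),(c2,d2)=a,b; A=np.c_[d1[0],-d2[0]]; s=np.linalg.lstsq(A,c2-c1,rcond=None)[0]
    p,q=c1+s[0]*d1[0],c2+s[1]*d2[0]; return (p+q)/2,np.linalg.norm(p-q)
E
python3 - <<'E'
from meas import *
w1=np.load('pics/w1.npz');w2=np.load('pics/w2.npz'); top=cv2.cvtColor(cv2.imread('pics/top0.png'),cv2.COLOR_BGR2RGB)
V=[('wrist',w1['im'],w1['T'],(245,185,395,312)),('wrist',w2['im'],w2['T'],(250,155,395,290)),('top',top,None,(405,185,468,247))]
C=[]
for n,im,T,r in V:
    h,e=plate(im,r); print(n,e)
    p=onplane(n,h,0.073,T)[:,:2]; (c,rad)=cv2.minEnclosingCircle(p.astype(np.float32)); print('plate',c,rad); C.append(rays(n,e[0],T))
print('tri w2-top',tri(C[1],C[2]),'w1-w2',tri(C[0],C[1]))
pts=np.array([[318.15,215.2],[319.26,249.6],[317.8,194],[320,280]])
L=onplane('wrist',pts[:2],.119,w2['T']); print(L)
Z=lambda a:[180+a[0]/2.7,80+a[1]/2.7]
marks=onplane('wrist',[Z(p) for p in [(298,287),(371,265),(445,282),(498,332),(515,398),(496,463),(446,509)]],.073,w2['T'])
d=L[0]-L[1]; print('bar ang',np.degrees(np.arctan2(d[1],d[0])))
c=np.array(cv2.minEnclosingCircle(onplane('wrist',plate(w2['im'],V[1][3])[0],.073,w2['T'])[:,:2].astype(np.float32))[0])
print('marks',np.degrees(np.arctan2(*(marks[:,:2]-c).T[::-1])))
# heights from depth
for p in [(319,245),(318,225)]:
    cc,r=rays('wrist',p,w2['T']); print(cc+r[0]*w2['d'][p[1],p[0]])
# key brass mask
for n,im,T,r in [('wrist',w1['im'],w1['T'],(190,0,340,90)),('top',top,None,(330,215,380,270))]:
    h=cv2.cvtColor(im,cv2.COLOR_RGB2HSV); m=cv2.inRange(h,(15,130,90),(32,255,255)); k=np.zeros_like(m); k[r[1]:r[3],r[0]:r[2]]=m[r[1]:r[3],r[0]:r[2]]
    cn=max(cv2.findContours(k,cv2.RETR_EXTERNAL,cv2.CHAIN_APPROX_NONE)[0],key=cv2.contourArea); b=cv2.minAreaRect(cn); print(n,b)
    q=cv2.boxPoints(b); print(onplane(n,np.r_[[b[0]],q],.121,T))
E
```

```text
wrist ((351.5038146972656, 237.23394775390625), (45.11735534667969, 89.73500061035156), 144.80641174316406)
plate (0.5556943416595459, -0.2153162956237793) 0.0489477664232254
wrist ((334.60626220703125, 216.83213806152344), (88.64427185058594, 117.99983978271484), 149.32945251464844)
plate (0.5348977446556091, -0.22749488055706024) 0.06092696636915207
top ((436.9015197753906, 224.6187286376953), (32.66558837890625, 49.29808807373047), 84.20198059082031)
plate (0.5207420587539673, -0.2328241616487503) 0.06116507202386856
tri w2-top (array([ 0.52199517, -0.2158283 ,  0.10831337]), np.float64(0.039431093491687136)) w1-w2 (array([ 0.54132781, -0.18755347,  0.14447422]), np.float64(0.015854937052398443))
[[ 0.52520908 -0.20290692  0.119     ]
 [ 0.52972991 -0.23269473  0.119     ]]
bar ang 98.62979141102102
marks [137.73583115 106.10995523  72.21848909  36.7638173    2.29844295
 -30.31907551 -59.96317557]
[ 0.51363016 -0.11116264  0.37407718]
[ 0.52604711 -0.210859    0.11996825]
wrist ((265.0216369628906, 27.182886123657227), (32.11669921875, 111.08357238769531), 76.12247467041016)
[[ 0.46972761 -0.0459307   0.121     ]
 [ 0.43083644 -0.04901458  0.121     ]
 [ 0.50130631 -0.02465425  0.121     ]
 [ 0.50866615 -0.04274351  0.121     ]
 [ 0.43666565 -0.06808022  0.121     ]]
top ((353.60003662109375, 242.80003356933594), (34.152591705322266, 10.119288444519043), 71.56504821777344)
[[ 0.46292058 -0.03282969  0.121     ]
 [ 0.49546618 -0.01010701  0.121     ]
 [ 0.50268148 -0.03166335  0.121     ]
 [ 0.4304898  -0.05547564  0.121     ]
 [ 0.42339186 -0.0340084   0.121     ]]
```

```bash
cat >> meas.py <<'E'
def marks(n,im,T,roi,z=.073,amin=8,thr=125):
    x0,y0,x1,y1=roi; m=(im[y0:y1,x0:x1].min(2)>thr).astype(np.uint8)
    k,_,st,ce=cv2.connectedComponentsWithStats(m)
    ce=np.array([c+[x0,y0] for c,s in zip(ce[1:],st[1:]) if amin<s[4]<400]); return ce,onplane(n,ce,z,T)[:,:2]
def circ(p):
    A=np.c_[2*p,np.ones(len(p))]; s=np.linalg.lstsq(A,(p**2).sum(1),rcond=None)[0]; c=s[:2]; r=np.hypot(*(p-c).T); return c,r
E
python3 - <<'E'
from meas import *
w2=np.load('pics/w2.npz'); top=cv2.cvtColor(cv2.imread('pics/top0.png'),cv2.COLOR_BGR2RGB)
for n,im,T,r,a in [('wrist',w2['im'],w2['T'],(255,160,390,290),15),('top',top,None,(412,188,464,244),3)]:
    for thr in (115,135,150):
        ce,p=marks(n,im,T,r,.073,a,thr); print(n,thr,ce.round(1).tolist())
Z=lambda a:[180+a[0]/2.7,80+a[1]/2.7]
a=np.array([Z(p) for p in [(371,265),(445,282),(498,332),(515,398),(496,463),(446,509)]])
b=np.array([[310+x/4.4,170+y/4.4] for x,y in [(467,215),(471,166),(498,131),(541,111),(587,117),(625,146)]])
P=onplane('wrist',a,.073,w2['T'])[:,:2]; Q=onplane('top',b,.073)[:,:2]
for X in (P,Q): c,r=circ(X); print(c,r.round(4),np.degrees(np.arctan2(*(X-c).T[::-1])).round(1))
for i in range(6): print(tri(rays('wrist',a[i],w2['T']),rays('top',b[i])))
L=tri(rays('wrist',[318.7,232.4],w2['T']),rays('top',[310+544/4.4,170+200/4.4])); print('line',L)
E
```

```text
wrist 115 [[317.0, 178.0], [290.0, 185.9], [344.1, 184.4], [317.2, 197.6], [363.6, 202.7], [370.8, 227.1], [363.0, 251.0], [273.8, 274.2], [344.6, 268.0], [319.8, 280.5]]
wrist 135 [[316.8, 178.2], [290.1, 185.9], [344.3, 184.2], [317.4, 197.4], [363.8, 202.7], [317.9, 232.4], [370.8, 227.3], [363.0, 251.0], [344.7, 268.2]]
wrist 150 [[316.5, 177.8], [289.9, 185.8], [344.3, 184.0], [317.3, 197.6], [363.7, 202.7], [317.9, 232.1], [370.3, 227.3], [363.0, 250.8], [344.7, 268.1]]
top 115 [[432.4, 195.1], [443.0, 196.5], [422.4, 198.8], [451.5, 202.6], [416.7, 207.9], [435.0, 215.0], [423.0, 217.3], [415.7, 218.6], [420.1, 228.5]]
top 135 [[432.4, 195.0], [443.0, 196.3], [422.7, 199.1], [451.8, 202.4], [416.8, 207.8], [433.0, 215.4], [423.4, 217.2], [415.5, 218.7], [420.0, 228.5]]
top 150 [[432.4, 195.0], [422.5, 199.0], [416.0, 218.6], [420.1, 228.2]]
[ 0.52948111 -0.23317772] [0.0497 0.0499 0.0499 0.0496 0.0499 0.0498] [ 98.3  68.3  38.3   8.6 -21.5 -51.3]
[ 0.52742508 -0.23326775] [0.0488 0.0492 0.0484 0.049  0.0489 0.0488] [ 99.   67.7  39.    8.  -21.9 -52.5]
(array([ 0.52425196, -0.20064835,  0.00345671]), np.float64(0.0003503330257653838))
(array([ 0.54520365, -0.18298236,  0.09115378]), np.float64(0.0018883810471811973))
(array([ 0.56329925, -0.19585526,  0.09775119]), np.float64(0.002612869730893448))
(array([ 0.57606516, -0.22381414,  0.08016812]), np.float64(0.002380985289971026))
(array([ 0.5733144 , -0.24906142,  0.07955342]), np.float64(0.0027493982273993703))
(array([ 0.55846646, -0.27056249,  0.07642178]), np.float64(0.003349692484836051))
line (array([ 0.52523671, -0.21187728,  0.13210679]), np.float64(0.002978681738097054))
```

The selector axis is (0.529,-0.233), the bar angle 98.4°, and click 4 is at about 8.4°. I'll descend and grip.

>>> {"op": "apply_moves", "data": {
  "moves": [
    {"ax": 0,"ay": 0,"az": -0.25,"x": -1.52,"y": 0.07,"z": 0,"fingers": 0.4},
    {"ax": 0,"ay": 0,"az": -0.25,"x": -1.52,"y": 0.07,"z": 0,"fingers": 0.4},
    {"ax": 0,"ay": 0,"az": -0.25,"x": -1.52,"y": 0.07,"z": 1,"fingers": 0.4},
    {"ax": 0,"ay": 0,"az": -0.25,"x": -1.52,"y": 0.07,"z": 2,"fingers": 0.4},
    {"ax": 0,"ay": 0,"az": -0.25,"x": -1.52,"y": 0.07,"z": 3,"fingers": 0.4},
    {"ax": 0,"ay": 0,"az": -0.25,"x": -1.52,"y": 0.07,"z": 3.6,"fingers": 0.4},
    {"ax": 0,"ay": 0,"az": -0.25,"x": -1.52,"y": 0.07,"z": 4.2,"fingers": 0.4},
    {"ax": 0,"ay": 0,"az": -0.25,"x": -1.52,"y": 0.07,"z": 4.5,"fingers": 0.4},
    {"ax": 0,"ay": 0,"az": -0.25,"x": -1.52,"y": 0.07,"z": 4.7,"fingers": 0.4},
    {"ax": 0,"ay": 0,"az": -0.25,"x": -1.52,"y": 0.07,"z": 4.7,"fingers": 0.4},
    {"ax": 0,"ay": 0,"az": -0.25,"x": -1.52,"y": 0.07,"z": 4.7,"fingers": 0.4}
  ]
}}

```text
clock: 3.25
ee_pos: [0.5296, -0.2345, 0.0912]
tcp_rot: [179.9, 0.0, 98.3]
contact_force: [-0.1, -0.1, 0.5]
finger_gap: 0.601
gripper_force: 0.0
```

>>> {"op": "apply_moves", "data": {
  "grip_force": 50,
  "moves": [
    {"ax": 0,"ay": 0,"az": 0,"x": 0,"y": 0,"z": 0,"fingers": 1},
    {"ax": 0,"ay": 0,"az": 0,"x": 0,"y": 0,"z": 0,"fingers": 1},
    {"ax": 0,"ay": 0,"az": 0,"x": 0,"y": 0,"z": 0,"fingers": 1},
    {"ax": 0,"ay": 0,"az": 0,"x": 0,"y": 0,"z": 0,"fingers": 1},
    {"ax": 0,"ay": 0,"az": 0,"x": 0,"y": 0,"z": 0,"fingers": 1},
    {"ax": 0,"ay": 0,"az": 0,"x": 0,"y": 0,"z": 0,"fingers": 1},
    {"ax": 0,"ay": 0,"az": 0,"x": 0,"y": 0,"z": 0,"fingers": 1},
    {"ax": 0,"ay": 0,"az": 0,"x": 0,"y": 0,"z": 0,"fingers": 1}
  ]
}}

```text
clock: 3.92
ee_pos: [0.5279, -0.2351, 0.0918]
tcp_rot: [-179.8, 0.0, 98.3]
contact_force: [-7.5, -0.2, 6.7]
finger_gap: 0.152
gripper_force: 50.3
```

>>> {"op": "apply_moves", "data": {
  "moves": [
    {"ax": 0,"ay": 0,"az": 1,"x": 0,"y": -0.05,"z": 0,"fingers": 1},
    {"ax": 0,"ay": 0,"az": 2,"x": 0,"y": -0.05,"z": 0,"fingers": 1},
    {"ax": 0,"ay": 0,"az": 3,"x": 0,"y": -0.05,"z": 0,"fingers": 1},
    {"ax": 0,"ay": 0,"az": 4,"x": 0,"y": -0.05,"z": 0,"fingers": 1},
    {"ax": 0,"ay": 0,"az": 5,"x": 0,"y": -0.05,"z": 0,"fingers": 1},
    {"ax": 0,"ay": 0,"az": 6,"x": 0,"y": -0.05,"z": 0,"fingers": 1},
    {"ax": 0,"ay": 0,"az": 7,"x": 0,"y": -0.05,"z": 0,"fingers": 1},
    {"ax": 0,"ay": 0,"az": 8,"x": 0,"y": -0.05,"z": 0,"fingers": 1},
    {"ax": 0,"ay": 0,"az": 9,"x": 0,"y": -0.05,"z": 0,"fingers": 1},
    {"ax": 0,"ay": 0,"az": 10,"x": 0,"y": -0.05,"z": 0,"fingers": 1},
    {"ax": 0,"ay": 0,"az": 11,"x": 0,"y": -0.05,"z": 0,"fingers": 1},
    {"ax": 0,"ay": 0,"az": 12,"x": 0,"y": -0.05,"z": 0,"fingers": 1},
    {"ax": 0,"ay": 0,"az": 13,"x": 0,"y": -0.05,"z": 0,"fingers": 1},
    {"ax": 0,"ay": 0,"az": 14,"x": 0,"y": -0.05,"z": 0,"fingers": 1},
    {"ax": 0,"ay": 0,"az": 15,"x": 0,"y": -0.05,"z": 0,"fingers": 1},
    {"ax": 0,"ay": 0,"az": 15,"x": 0,"y": -0.05,"z": 0,"fingers": 1},
    {"ax": 0,"ay": 0,"az": 15,"x": 0,"y": -0.05,"z": 0,"fingers": 1},
    {"ax": 0,"ay": 0,"az": 15,"x": 0,"y": -0.05,"z": 0,"fingers": 1}
  ]
}}

```text
clock: 5.42
ee_pos: [0.5257, -0.2336, 0.0918]
tcp_rot: [-179.8, 0.3, 8.4]
contact_force: [-9.2, 5.3, 9.3]
finger_gap: 0.152
gripper_force: 50.9
```

```bash
python3 -c "
from h import *
s=read_state(); print(s['torque'],s['qpos'],s['contact_force'])"
```

```text
[0.50624133 1.21645193 0.05846501] [-3.40375211e+01  1.30796024e+01  1.10117807e+02 -6.54869638e-02
  5.71690868e+01  4.76406177e+01] [-9.24189527  5.26225601  9.297586  ]
```

Yaw is 8.4°, which is click 4, with little residual torque. I'll release and rise.

>>> {"op": "apply_moves", "data": {
  "moves": [
    {"ax": 0,"ay": 0,"az": 0,"x": 0,"y": 0,"z": 0,"fingers": 0.6},
    {"ax": 0,"ay": 0,"az": 0,"x": 0,"y": 0,"z": 0,"fingers": 0.5},
    {"ax": 0,"ay": 0,"az": 0,"x": 0,"y": 0,"z": 0,"fingers": 0.4},
    {"ax": 0,"ay": 0,"az": 0,"x": 0,"y": 0,"z": 0,"fingers": 0.4},
    {"ax": 0,"ay": 0,"az": 0,"x": 0,"y": 0,"z": 0,"fingers": 0.4},
    {"ax": 0,"ay": 0,"az": 0,"x": 0,"y": 0,"z": -0.5,"fingers": 0.4},
    {"ax": 0,"ay": 0,"az": 0,"x": 0,"y": 0,"z": -1.5,"fingers": 0.4},
    {"ax": 0,"ay": 0,"az": 0,"x": 0,"y": 0,"z": -2.5,"fingers": 0.4},
    {"ax": 0,"ay": 0,"az": 0,"x": 0,"y": 0,"z": -3.5,"fingers": 0.4},
    {"ax": 0,"ay": 0,"az": 0,"x": 0,"y": 0,"z": -4.7,"fingers": 0},
    {"ax": 0,"ay": 0,"az": 0,"x": 0,"y": 0,"z": -4.7,"fingers": 0},
    {"ax": 0,"ay": 0,"az": 0,"x": 0,"y": 0,"z": -4.7,"fingers": 0},
    {"ax": 0,"ay": 0,"az": 0,"x": 0,"y": 0,"z": -4.7,"fingers": 0}
  ]
}}

```text
clock: 6.5
ee_pos: [0.5274, -0.2346, 0.2309]
tcp_rot: [-180.0, 0.0, 8.3]
contact_force: [-0.2, 0.1, -0.8]
finger_gap: 1.003
gripper_force: 0.0
```

```bash
python3 snap.py w3; python3 - <<'E'
from meas import *
w=np.load('pics/w3.npz'); c=np.array([.529,-.2332])
ce,p=marks('wrist',w['im'],w['T'],(180,100,460,330),.119,15,135)
print(np.c_[ce,p,np.degrees(np.arctan2(*(p-c).T[::-1])),np.hypot(*(p-c).T)].round(3))
I=cv2.imread('pics/w3.png'); cv2.imwrite('pics/w3z.png',cv2.resize(I,(480,300)))
E
```

```text
[[ 9.89516646e-01  1.44418371e-01 -3.76166276e-04  5.27363030e-01]
 [ 1.44418474e-01 -9.89516667e-01  2.63325440e-04 -2.34584084e-01]
 [-3.34193768e-04 -3.14890266e-04 -9.99999895e-01  2.30852737e-01]
 [ 0.00000000e+00  0.00000000e+00  0.00000000e+00  1.00000000e+00]]
[[ 3.69650e+02  1.02471e+02  6.04000e-01 -2.60000e-01 -1.97870e+01
   7.90000e-02]
 [ 3.60408e+02  1.16155e+02  5.93000e-01 -2.55000e-01 -1.89110e+01
   6.80000e-02]
 [ 3.15980e+02  1.26404e+02  5.81000e-01 -2.24000e-01  9.74000e+00
   5.30000e-02]
 [ 3.78107e+02  1.27286e+02  5.87000e-01 -2.70000e-01 -3.19400e+01
   6.90000e-02]
 [ 2.87232e+02  1.33958e+02  5.73000e-01 -2.04000e-01  3.37330e+01
   5.30000e-02]
 [ 3.44119e+02  1.33941e+02  5.79000e-01 -2.46000e-01 -1.39620e+01
   5.10000e-02]
 [ 4.42277e+02  1.43754e+02  5.82000e-01 -3.20000e-01 -5.82070e+01
   1.02000e-01]
 [ 3.15812e+02  1.46000e+02  5.67000e-01 -2.26000e-01  1.04960e+01
   3.90000e-02]
 [ 2.67740e+02  1.54938e+02  5.55000e-01 -1.91000e-01  5.80580e+01
   4.90000e-02]
 [ 3.62373e+02  1.55328e+02  5.65000e-01 -2.62000e-01 -3.84140e+01
   4.60000e-02]
 [ 3.15958e+02  1.77183e+02  5.43000e-01 -2.30000e-01  1.37750e+01
   1.50000e-02]
 [ 3.86677e+02  1.79839e+02  5.49000e-01 -2.84000e-01 -6.82970e+01
   5.50000e-02]
 [ 3.70218e+02  1.81436e+02  5.46000e-01 -2.72000e-01 -6.59960e+01
   4.20000e-02]
 [ 2.61904e+02  1.81979e+02  5.34000e-01 -1.89000e-01  8.41080e+01
   4.50000e-02]
 [ 2.70454e+02  2.07618e+02  5.14000e-01 -1.98000e-01  1.13234e+02
   3.90000e-02]
 [ 2.54014e+02  2.10270e+02  5.10000e-01 -1.85000e-01  1.11874e+02
   5.20000e-02]]
```

View pics/w3.png

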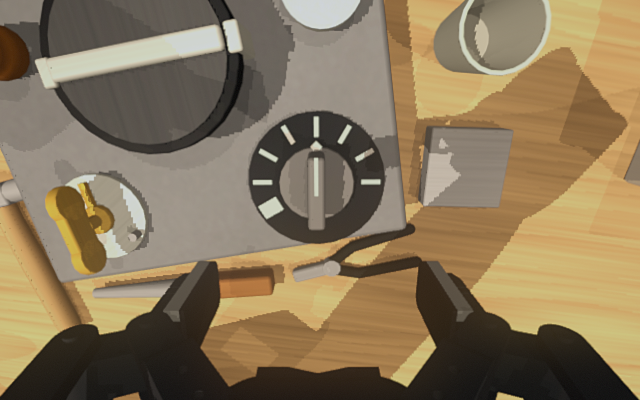

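The knob's nib at (316,146) points at the fourth thin mark (316,126), with off at (270,207), so it is seated in click 4. Next is the key, whose limit arm points away from the robot near (85,190).

>>> {"op": "apply_moves", "data": {
  "moves": [
    {"ax": 0,"ay": 0,"az": -16,"x": -1.12,"y": -6.92,"z": 0,"fingers": 0},
    {"ax": 0,"ay": 0,"az": -16,"x": -1.12,"y": -6.92,"z": 0,"fingers": 0},
    {"ax": 0,"ay": 0,"az": -16,"x": -1.12,"y": -6.92,"z": 0,"fingers": 0},
    {"ax": 0,"ay": 0,"az": -16,"x": -1.12,"y": -6.92,"z": 0,"fingers": 0},
    {"ax": 0,"ay": 0,"az": -16,"x": -1.12,"y": -6.92,"z": 0,"fingers": 0},
    {"ax": 0,"ay": 0,"az": -16,"x": -1.12,"y": -6.92,"z": 0,"fingers": 0},
    {"ax": 0,"ay": 0,"az": -16,"x": -1.12,"y": -6.92,"z": 0,"fingers": 0},
    {"ax": 0,"ay": 0,"az": -16,"x": -1.12,"y": -6.92,"z": 0,"fingers": 0},
    {"ax": 0,"ay": 0,"az": -16,"x": -1.12,"y": -6.92,"z": 0,"fingers": 0},
    {"ax": 0,"ay": 0,"az": -16,"x": -1.12,"y": -6.92,"z": 0,"fingers": 0},
    {"ax": 0,"ay": 0,"az": -16,"x": -1.12,"y": -6.92,"z": 0,"fingers": 0},
    {"ax": 0,"ay": 0,"az": -16,"x": -1.12,"y": -6.92,"z": 0,"fingers": 0},
    {"ax": 0,"ay": 0,"az": -16,"x": -1.12,"y": -6.92,"z": 0,"fingers": 0},
    {"ax": 0,"ay": 0,"az": -16,"x": -1.12,"y": -6.92,"z": 0,"fingers": 0},
    {"ax": 0,"ay": 0,"az": -16,"x": -1.12,"y": -6.92,"z": 0,"fingers": 0},
    {"ax": 0,"ay": 0,"az": -16,"x": -1.12,"y": -6.92,"z": 0,"fingers": 0},
    {"ax": 0,"ay": 0,"az": -16,"x": -1.12,"y": -6.92,"z": 0,"fingers": 0},
    {"ax": 0,"ay": 0,"az": -16,"x": -1.12,"y": -6.92,"z": 0,"fingers": 0}
  ]
}}

```text
clock: 8.05
ee_pos: [0.464, -0.034, 0.2307]
tcp_rot: [-179.9, -0.0, 104.3]
contact_force: [0.3, -0.4, 0.5]
finger_gap: 0.995
gripper_force: 0.0
```

>>> {"op": "apply_moves", "data": {
  "moves": [
    {"ax": 0,"ay": 0,"az": -15.6,"x": 0,"y": 0,"z": 0,"fingers": 0},
    {"ax": 0,"ay": 0,"az": -15.6,"x": 0,"y": 0,"z": 0,"fingers": 0},
    {"ax": 0,"ay": 0,"az": -15.6,"x": 0,"y": 0,"z": 0,"fingers": 0},
    {"ax": 0,"ay": 0,"az": -15.6,"x": 0,"y": 0,"z": 0,"fingers": 0},
    {"ax": 0,"ay": 0,"az": -15.6,"x": 0,"y": 0,"z": 0,"fingers": 0},
    {"ax": 0,"ay": 0,"az": -15.6,"x": 0,"y": 0,"z": 0,"fingers": 0},
    {"ax": 0,"ay": 0,"az": -15.6,"x": 0,"y": 0,"z": 0,"fingers": 0},
    {"ax": 0,"ay": 0,"az": -15.6,"x": 0,"y": 0,"z": 0,"fingers": 0},
    {"ax": 0,"ay": 0,"az": -15.6,"x": 0,"y": 0,"z": 0,"fingers": 0},
    {"ax": 0,"ay": 0,"az": -15.6,"x": 0,"y": 0,"z": 0,"fingers": 0},
    {"ax": 0,"ay": 0,"az": -15.6,"x": 0,"y": 0,"z": 0,"fingers": 0},
    {"ax": 0,"ay": 0,"az": -15.6,"x": 0,"y": 0,"z": 0,"fingers": 0},
    {"ax": 0,"ay": 0,"az": -15.6,"x": 0,"y": 0,"z": 0,"fingers": 0},
    {"ax": 0,"ay": 0,"az": -15.6,"x": 0,"y": 0,"z": 0,"fingers": 0},
    {"ax": 0,"ay": 0,"az": -15.6,"x": 0,"y": 0,"z": 0,"fingers": 0},
    {"ax": 0,"ay": 0,"az": -15.6,"x": 0,"y": 0,"z": 0,"fingers": 0},
    {"ax": 0,"ay": 0,"az": -15.6,"x": 0,"y": 0,"z": 0,"fingers": 0}
  ]
}}

```text
clock: 9.47
ee_pos: [0.4643, -0.0341, 0.2313]
tcp_rot: [180.0, -0.0, -162.2]
contact_force: [-0.6, 0.2, -0.2]
finger_gap: 1.003
gripper_force: 0.0
```

```bash
python3 snap.py w4; python3 - <<'E'
from meas import *
w=np.load('pics/w4.npz'); top=cv2.cvtColor(cv2.imread('pics/top0.png'),cv2.COLOR_BGR2RGB); B=[]
w3=np.load('pics/w3.npz')
for n,im,T,r in [('wrist',w['im'],w['T'],(200,80,440,330)),('top',top,None,(330,215,380,270))]:
    h=cv2.cvtColor(im,cv2.COLOR_RGB2HSV); m=cv2.inRange(h,(15,130,90),(32,255,255)); k=np.zeros_like(m); k[r[1]:r[3],r[0]:r[2]]=m[r[1]:r[3],r[0]:r[2]]
    cn=max(cv2.findContours(k,cv2.RETR_EXTERNAL,cv2.CHAIN_APPROX_NONE)[0],key=cv2.contourArea); b=cv2.minAreaRect(cn); print(n,b)
    print(onplane(n,np.r_[[b[0]],cv2.boxPoints(b)],.121,T)[:,:2].round(4).tolist())
print(read_state()['qpos'])
E
```

```text
[[-9.52172365e-01 -3.05561422e-01 -6.21684841e-05  4.64303156e-01]
 [-3.05561425e-01  9.52172366e-01  3.38178621e-05 -3.41154892e-02]
 [ 4.88616786e-05  5.11967244e-05 -9.99999997e-01  2.31282707e-01]
 [ 0.00000000e+00  0.00000000e+00  0.00000000e+00  1.00000000e+00]]
wrist ((345.5, 151.0), (142.0, 187.0), 90.0)
[[0.4259, -0.0237], [0.3986, -0.1029], [0.3582, 0.0226], [0.4568, 0.0662], [0.5023, -0.0761]]
top ((353.60003662109375, 242.80003356933594), (34.152591705322266, 10.119288444519043), 71.56504821777344)
[[0.4629, -0.0328], [0.4955, -0.0101], [0.5027, -0.0317], [0.4305, -0.0555], [0.4234, -0.034]]
[-1.67213990e+01 -1.09679228e+01  1.18765363e+02 -4.36644413e-05
  7.22051418e+01 -1.24540068e+02]
```

View pics/w4.png

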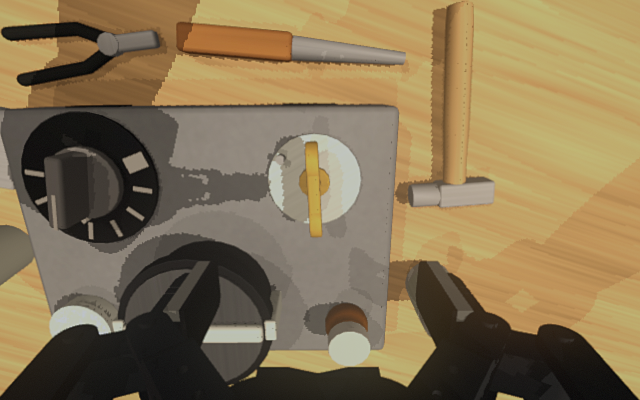

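The wing runs from (312,142) to (316,236), centre about (314,189), over the foot disc centred near (315,178).

```bash
python3 - <<'E'
from meas import *
w=np.load('pics/w4.npz'); T=w['T']
im=w['im'][125:250,296:334]; h=cv2.cvtColor(im,cv2.COLOR_RGB2HSV); m=cv2.inRange(h,(15,140,60),(32,255,255))
ys,xs=np.nonzero(m); print(xs.min()+296,xs.max()+296,ys.min()+125,ys.max()+125)
for y in range(ys.min(),ys.max()+1,8): r=xs[ys==y]; print(y+125,r.min()+296,r.max()+296)
a,b=[312.3,142],[316,236]
P=onplane('wrist',[a,b],.122,T); d=P[1]-P[0]; print(P,P.mean(0),np.degrees(np.arctan2(d[1],d[0])),np.hypot(*d[:2]))
print('foot',onplane('wrist',[[270,178],[360,178],[315,134],[315,224],[315,179]],.076,T))
print('tri',tri(rays('wrist',(P.mean(0)*0+[314,188.5,0])[:2],T),rays('top',[353.6,242.8])))
E
```

```text
300 329 142 236
142 308 315
150 305 317
158 306 317
166 306 318
174 302 326
182 300 328
190 302 326
198 308 319
206 309 320
214 309 320
222 310 320
230 310 321
[[ 0.42697314 -0.04938999  0.122     ]
 [ 0.4978905  -0.02389218  0.122     ]] [ 0.46243182 -0.03664108  0.122     ] 19.775671462290664 0.0753618634779361
foot [[ 0.4756777  -0.07469738  0.076     ]
 [ 0.45091163  0.00258473  0.076     ]
 [ 0.42591937 -0.047951    0.076     ]
 [ 0.50568839 -0.02257381  0.076     ]
 [ 0.46418494 -0.03577672  0.076     ]]
tri (array([ 0.46381058, -0.03518583,  0.10715603]), np.float64(0.0026694040266769335))
```

>>> {"op": "apply_moves", "data": {
  "moves": [
    {"ax": 0,"ay": 0,"az": -0.3,"x": 0.03,"y": -0.04,"z": 0,"fingers": 0.5},
    {"ax": 0,"ay": 0,"az": -0.3,"x": 0.03,"y": -0.04,"z": 0,"fingers": 0.5},
    {"ax": 0,"ay": 0,"az": -0.3,"x": 0.03,"y": -0.04,"z": 1,"fingers": 0.5},
    {"ax": 0,"ay": 0,"az": -0.3,"x": 0.03,"y": -0.04,"z": 2,"fingers": 0.5},
    {"ax": 0,"ay": 0,"az": -0.3,"x": 0.03,"y": -0.04,"z": 3,"fingers": 0.5},
    {"ax": 0,"ay": 0,"az": -0.3,"x": 0.03,"y": -0.04,"z": 3.6,"fingers": 0.5},
    {"ax": 0,"ay": 0,"az": -0.3,"x": 0.03,"y": -0.04,"z": 4.2,"fingers": 0.5},
    {"ax": 0,"ay": 0,"az": -0.3,"x": 0.03,"y": -0.04,"z": 4.6,"fingers": 0.5},
    {"ax": 0,"ay": 0,"az": -0.3,"x": 0.03,"y": -0.04,"z": 4.6,"fingers": 0.5},
    {"ax": 0,"ay": 0,"az": -0.3,"x": 0.03,"y": -0.04,"z": 4.6,"fingers": 0.5}
  ]
}}

```text
clock: 10.35
ee_pos: [0.4635, -0.0354, 0.0929]
tcp_rot: [179.9, -0.1, -160.3]
contact_force: [0.4, -0.1, 1.0]
finger_gap: 0.499
gripper_force: 0.0
```

>>> {"op": "apply_moves", "data": {
  "grip_force": 60,
  "moves": [
    {"ax": 0,"ay": 0,"az": 0,"x": 0,"y": 0,"z": 0,"fingers": 1},
    {"ax": 0,"ay": 0,"az": 0,"x": 0,"y": 0,"z": 0,"fingers": 1},
    {"ax": 0,"ay": 0,"az": 0,"x": 0,"y": 0,"z": 0,"fingers": 1},
    {"ax": 0,"ay": 0,"az": 0,"x": 0,"y": 0,"z": 0,"fingers": 1},
    {"ax": 0,"ay": 0,"az": 0,"x": 0,"y": 0,"z": 0,"fingers": 1},
    {"ax": 0,"ay": 0,"az": 0,"x": 0,"y": 0,"z": 0,"fingers": 1},
    {"ax": 0,"ay": 0,"az": 0,"x": 0,"y": 0,"z": 0,"fingers": 1},
    {"ax": 0,"ay": 0,"az": 0,"x": 0,"y": 0,"z": 0,"fingers": 1}
  ]
}}

```text
clock: 11.02
ee_pos: [0.4654, -0.0371, 0.0949]
tcp_rot: [-179.7, 0.1, -160.2]
contact_force: [0.5, -3.8, 0.1]
finger_gap: 0.105
gripper_force: 60.9
```

>>> {"op": "apply_moves", "data": {
  "moves": [
    {"ax": 0,"ay": 0,"az": 1,"x": 0,"y": 0,"z": 0,"fingers": 1},
    {"ax": 0,"ay": 0,"az": 2,"x": 0,"y": 0,"z": 0,"fingers": 1},
    {"ax": 0,"ay": 0,"az": 3,"x": 0,"y": 0,"z": 0,"fingers": 1},
    {"ax": 0,"ay": 0,"az": 4,"x": 0,"y": 0,"z": 0,"fingers": 1},
    {"ax": 0,"ay": 0,"az": 5,"x": 0,"y": 0,"z": 0,"fingers": 1},
    {"ax": 0,"ay": 0,"az": 6,"x": 0,"y": 0,"z": 0,"fingers": 1},
    {"ax": 0,"ay": 0,"az": 7,"x": 0,"y": 0,"z": 0,"fingers": 1},
    {"ax": 0,"ay": 0,"az": 8,"x": 0,"y": 0,"z": 0,"fingers": 1},
    {"ax": 0,"ay": 0,"az": 9,"x": 0,"y": 0,"z": 0,"fingers": 1},
    {"ax": 0,"ay": 0,"az": 10,"x": 0,"y": 0,"z": 0,"fingers": 1},
    {"ax": 0,"ay": 0,"az": 11,"x": 0,"y": 0,"z": 0,"fingers": 1},
    {"ax": 0,"ay": 0,"az": 12,"x": 0,"y": 0,"z": 0,"fingers": 1},
    {"ax": 0,"ay": 0,"az": 13,"x": 0,"y": 0,"z": 0,"fingers": 1},
    {"ax": 0,"ay": 0,"az": 14,"x": 0,"y": 0,"z": 0,"fingers": 1},
    {"ax": 0,"ay": 0,"az": 15,"x": 0,"y": 0,"z": 0,"fingers": 1},
    {"ax": 0,"ay": 0,"az": 16,"x": 0,"y": 0,"z": 0,"fingers": 1},
    {"ax": 0,"ay": 0,"az": 17,"x": 0,"y": 0,"z": 0,"fingers": 1},
    {"ax": 0,"ay": 0,"az": 18,"x": 0,"y": 0,"z": 0,"fingers": 1},
    {"ax": 0,"ay": 0,"az": 18,"x": 0,"y": 0,"z": 0,"fingers": 1}
  ]
}}

```text
clock: 12.6
ee_pos: [0.4642, -0.039, 0.095]
tcp_rot: [-180.0, 0.5, 91.6]
contact_force: [-4.2, -11.5, 3.0]
finger_gap: 0.104
gripper_force: 61.1
```

```bash
python3 -c "
from h import *
s=read_state(); print(s['torque'],s['qpos'],s['contact_force'])"
```

```text
[-1.7800345   0.64969704 -0.08750753] [-17.06726227  -0.93753149 125.15797102  -0.53304262  55.63466927
 -18.4032367 ] [ -4.21480582 -11.54988164   2.98137374]
```

>>> {"op": "apply_moves", "data": {
  "moves": [
    {"ax": 0,"ay": 0,"az": 0.5,"x": -0.08,"y": 0,"z": 0,"fingers": 1},
    {"ax": 0,"ay": 0,"az": 1,"x": -0.08,"y": 0,"z": 0,"fingers": 1},
    {"ax": 0,"ay": 0,"az": 1.5,"x": -0.08,"y": 0,"z": 0,"fingers": 1},
    {"ax": 0,"ay": 0,"az": 2,"x": -0.08,"y": 0,"z": 0,"fingers": 1},
    {"ax": 0,"ay": 0,"az": 2,"x": -0.08,"y": 0,"z": 0,"fingers": 1}
  ]
}}

```text
clock: 13.02
ee_pos: [0.4639, -0.0391, 0.0949]
tcp_rot: [-180.0, 0.2, 79.7]
contact_force: [-4.1, -4.0, 5.1]
finger_gap: 0.101
gripper_force: 61.5
```

```bash
python3 -c "
from h import *
s=read_state(); print(s['torque'],s['tcp_rot'],s['contact_force'])"
```

```text
[-0.65393878  0.67020045 -0.05367045] [-1.79980920e+02  1.64725343e-01  7.96673018e+01] [-4.09164475 -4.04734655  5.12798834]
```

>>> {"op": "apply_moves", "data": {
  "moves": [
    {"ax": 0,"ay": 0,"az": 0.5,"x": 0,"y": 0,"z": 0,"fingers": 1},
    {"ax": 0,"ay": 0,"az": 1,"x": 0,"y": 0,"z": 0,"fingers": 1},
    {"ax": 0,"ay": 0,"az": 1.5,"x": 0,"y": 0,"z": 0,"fingers": 1},
    {"ax": 0,"ay": 0,"az": 1.5,"x": 0,"y": 0,"z": 0,"fingers": 1}
  ]
}}

```text
clock: 13.35
ee_pos: [0.4638, -0.0391, 0.0951]
tcp_rot: [180.0, 0.4, 71.5]
contact_force: [-3.0, -1.5, 5.9]
finger_gap: 0.106
gripper_force: 122.4
```

```bash
python3 -c "
from h import *
s=read_state(); print(s['torque'],s['tcp_rot'],s['contact_force'])"
```

```text
[-0.1877337   0.64781215  2.63753687] [179.98243457   0.3543143   71.51059946] [-3.01229604 -1.52033023  5.9198075 ]
```

The hard stop is reached: 2.6 N m at about 128° turned. I'll relax the preload a little, then release and rise.

>>> {"op": "apply_moves", "data": {
  "grip_force": 30,
  "moves": [
    {"ax": 0,"ay": 0,"az": -0.1,"x": 0,"y": 0,"z": 0,"fingers": 1},
    {"ax": 0,"ay": 0,"az": -0.1,"x": 0,"y": 0,"z": 0,"fingers": 1}
  ]
}}

```text
clock: 13.52
ee_pos: [0.4638, -0.0391, 0.0951]
tcp_rot: [180.0, 0.4, 72.2]
contact_force: [-4.4, -1.5, 5.5]
finger_gap: 0.103
gripper_force: 115.7
```

```bash
python3 -c "
from h import *
s=read_state(); print(s['torque'],s['tcp_rot'],s['gripper_force'])"
```

```text
[-0.23574235  0.69817     2.43756999] [179.98512724   0.35684563  72.18856437] 115.74068023335712
```

>>> {"op": "apply_moves", "data": {
  "grip_force": 30,
  "moves": [
    {"ax": 0,"ay": 0,"az": -0.25,"x": 0,"y": 0,"z": 0,"fingers": 1},
    {"ax": 0,"ay": 0,"az": -0.25,"x": 0,"y": 0,"z": 0,"fingers": 1}
  ]
}}

```text
clock: 13.68
ee_pos: [0.4638, -0.0391, 0.095]
tcp_rot: [180.0, 0.3, 73.6]
contact_force: [-4.0, -3.2, 6.3]
finger_gap: 0.106
gripper_force: 101.8
```

```bash
python3 -c "
from h import *
s=read_state(); print(s['torque'],s['tcp_rot'],s['gripper_force'])"
```

```text
[-0.29404015  0.66030376  2.00126968] [179.99603311   0.3282444   73.57715626] 101.77150558680296
```

>>> {"op": "apply_moves", "data": {
  "grip_force": 30,
  "moves": [
    {"ax": 0,"ay": 0,"az": -0.3,"x": 0,"y": 0,"z": 0,"fingers": 1},
    {"ax": 0,"ay": 0,"az": -0.6,"x": 0,"y": 0,"z": 0,"fingers": 1},
    {"ax": 0,"ay": 0,"az": -0.6,"x": 0,"y": 0,"z": 0,"fingers": 1}
  ]
}}

```text
clock: 13.93
ee_pos: [0.4638, -0.0391, 0.0949]
tcp_rot: [-180.0, 0.3, 76.9]
contact_force: [-4.4, -3.2, 5.4]
finger_gap: 0.107
gripper_force: 72.4
```

```bash
python3 -c "
from h import *
s=read_state(); print(s['torque'],s['tcp_rot'],s['gripper_force'],s['contact_force'])"
```

```text
[-0.52595096  0.66446171  0.97614346] [-179.98835127    0.25013678   76.85053952] 72.4293088610284 [-4.41676651 -3.21623657  5.38336226]
```

>>> {"op": "apply_moves", "data": {
  "moves": [
    {"ax": 0,"ay": 0,"az": 0,"x": 0,"y": 0,"z": 0,"fingers": 0.7},
    {"ax": 0,"ay": 0,"az": 0,"x": 0,"y": 0,"z": 0,"fingers": 0.6},
    {"ax": 0,"ay": 0,"az": 0,"x": 0,"y": 0,"z": 0,"fingers": 0.5},
    {"ax": 0,"ay": 0,"az": 0,"x": 0,"y": 0,"z": 0,"fingers": 0.4},
    {"ax": 0,"ay": 0,"az": 0,"x": 0,"y": 0,"z": 0,"fingers": 0.4},
    {"ax": 0,"ay": 0,"az": 0,"x": 0,"y": 0,"z": -0.5,"fingers": 0.4},
    {"ax": 0,"ay": 0,"az": 0,"x": 0,"y": 0,"z": -1.5,"fingers": 0.4},
    {"ax": 0,"ay": 0,"az": 0,"x": 0,"y": 0,"z": -2.5,"fingers": 0.4},
    {"ax": 0,"ay": 0,"az": 0,"x": 0,"y": 0,"z": -3.5,"fingers": 0.4},
    {"ax": 0,"ay": 0,"az": 0,"x": 0,"y": 0,"z": -4.7,"fingers": 0},
    {"ax": 0,"ay": 0,"az": 0,"x": 0,"y": 0,"z": -4.7,"fingers": 0},
    {"ax": 0,"ay": 0,"az": 0,"x": 0,"y": 0,"z": -4.7,"fingers": 0},
    {"ax": 0,"ay": 0,"az": 0,"x": 0,"y": 0,"z": -4.7,"fingers": 0},
    {"ax": 0,"ay": 0,"az": 0,"x": 0,"y": 0,"z": -4.7,"fingers": 0}
  ]
}}

```text
clock: 15.1
ee_pos: [0.463, -0.0376, 0.2325]
tcp_rot: [-179.8, -0.0, 76.4]
contact_force: [-0.2, 0.1, 0.0]
finger_gap: 1.001
gripper_force: 0.0
```

```bash
python3 snap.py w5; python3 - <<'E'
from h import *
I=cv2.imread('pics/w5.png'); t,_=get_image('top'); save('top5',t)
a=cv2.resize(I[80:280,180:460],None,fx=2.2,fy=2.2,interpolation=cv2.INTER_CUBIC)
b=cv2.resize(I,(240,150)); cv2.imwrite('pics/w5z.png',a)
E
```

```text
[[ 2.35079569e-01  9.71971091e-01 -3.12952084e-03  4.62963854e-01]
 [ 9.71976083e-01 -2.35077344e-01  1.06597271e-03 -3.76205714e-02]
 [ 3.00415207e-04 -3.29240781e-03 -9.99994535e-01  2.32483456e-01]
 [ 0.00000000e+00  0.00000000e+00  0.00000000e+00  1.00000000e+00]]
```

View pics/w5.png

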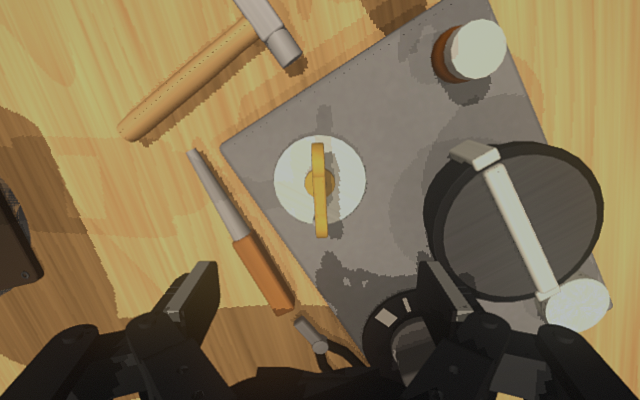

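The wing now stands nearly vertical, from (318,142) to (321,238), and nothing else has shifted. I'll check that the arm really rests on the post by tilting to view from an offset.

>>> {"op": "apply_moves", "data": {
  "moves": [
    {"ax": 0,"ay": 0,"az": -5,"x": -2,"y": -3,"z": 0,"fingers": 0},
    {"ax": 0,"ay": 0,"az": -5,"x": -2,"y": -3,"z": 0,"fingers": 0},
    {"ax": 0,"ay": 0,"az": -5,"x": -2,"y": -3,"z": 0,"fingers": 0},
    {"ax": 0,"ay": 0,"az": -5,"x": -2,"y": -3,"z": 0,"fingers": 0},
    {"ax": 0,"ay": 0,"az": -5,"x": -2,"y": -3,"z": 0,"fingers": 0},
    {"ax": 0,"ay": 0,"az": -5,"x": -2,"y": -3,"z": 0,"fingers": 0},
    {"ax": 0,"ay": 0,"az": -5,"x": -2,"y": -3,"z": 0,"fingers": 0},
    {"ax": 0,"ay": 0,"az": -5,"x": -2,"y": -3,"z": 0,"fingers": 0}
  ]
}}

```text
clock: 15.87
ee_pos: [0.3622, -0.0749, 0.2338]
tcp_rot: [-179.9, -0.1, 106.4]
contact_force: [0.2, -0.3, 0.2]
finger_gap: 0.997
gripper_force: 0.0
```

```bash
python3 snap.py w6; python3 - <<'E'
from h import *
out=[]
for n in ('w3','w4','w5','w6'):
    z=np.load('pics/'+n+'.npz'); T=z['T']; m=camera_model('wrist')
    W=T@np.array(m['hand_eye']); p=np.linalg.inv(W)@[.464,-.037,.09,1]; u=[m['fx']*p[0]/p[2]+m['cx'],m['fy']*p[1]/p[2]+m['cy']]
    x,y=[int(np.clip(a,75,b)) for a,b in zip(u,(565,325))]; print(n,u)
    out.append(cv2.resize(z['im'][y-75:y+75,x-75:x+75],(290,290),interpolation=cv2.INTER_CUBIC))
save('mont',np.vstack([np.hstack(out[:2]),np.hstack(out[2:])]))
E
```

```text
[[-2.81779300e-01  9.59478493e-01 -1.20315415e-03  3.62244647e-01]
 [ 9.59478785e-01  2.81780174e-01  6.28543426e-04 -7.49487830e-02]
 [ 9.42098885e-04 -9.77290355e-04 -9.99999079e-01  2.33750714e-01]
 [ 0.00000000e+00  0.00000000e+00  0.00000000e+00  1.00000000e+00]]
w3 [np.float64(86.6379969105596), np.float64(223.969732569659)]
w4 [np.float64(312.39885328192236), np.float64(185.60261782297044)]
w5 [np.float64(317.0169945620306), np.float64(185.64343450231053)]
w6 [np.float64(440.73850233271713), np.float64(177.64440555164373)]
```

View pics/mont.png

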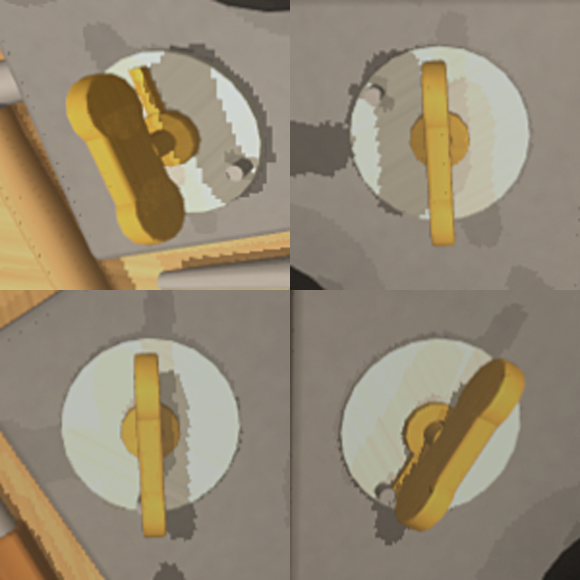

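The last panel shows the arm under the wing meeting the post at (385,492), so the key is fully wound. Nothing is touching the robot.

```bash
python3 -c "
from rig import *
print(close_job())"
```

```text
the job is handed in; nothing more can be done
None
```

I turned the speed selector three clicks, from click 1 to click 4, then wound the timer key to its hard stop and released it; I handed the job in at about 16 s without touching anything else on the bench.

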